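Lay out a watch-cleaning set

ROBOT

A 6-joint arm with a two-finger parallel gripper is mounted at the origin on a cart in front of the work surface, level with it; the furniture and walls round the work are solid. World frame = base frame: x ahead of the robot, y to its left, z up, the work surface at z = 0. Lengths are in m, angles in rad, forces in N, time in s.
With the tool pointing down it reaches from about 0.35 to 0.775 m from the base axis. Payload 5.5 kg.
Tool frame: the origin (TCP) lies between the finger pads; the fingertips stand 8 mm ahead of it and the grasp point (between the pads) lies 11 mm behind it; z points along the fingers, y is the line along which they close (so a half turn about z gives the same grasp; the last joint's range is limited). The gripper opens to 85 mm and grips with 20 to 120 N. Pads are 22 mm wide; open, the fingers measure 114 mm over their backs; the gripper's body (76 mm by 85 mm) begins 54 mm behind the grasp point. The pads swing forward as they close: fully open they stand 13 mm farther back than shut.
Start: joints at [-1.433, 0.313, 0.046, 1.304, 0, 1.431], TCP at [0.158, -0.553, 0.239] pointing down, gripper open.
Joint ranges: [-2.76, 2.76], [-0.86, 1.69], [-1.03, 1.26], [-2.2, 2.34], [-1.47, 1.5], [-3.14, 3.14]. Speed limits (rad/s): [2.57, 2.57, 3.14, 3.14, 3.14, 3.14].

INTERFACE

Orientations are given as a unit quaternion [w, x, y, z].
In Python, from workcell import status, vision, job gives the robot as it stands. The module is installed in compiled form; this text tells all that it offers.
- The arm moves only by the tool apply_moves, never from a script. Its argument "moves" is one flat list of numbers, 6 for each row, row after row: the shift along the world's x, y, z in units of 25 mm (1.0 is 25 mm), then the turn, a rotation vector about the world's x, y, z in rad. In form: [x, y, z, rx, ry, rz, x, y, z, rx, ry, rz, ...]. A call has 1 to 20 rows; each row is the pose to reach, as a shift and turn from the pose commanded when the call began; what a row does not reach only later rows make up. A row lasts 1/12 s, in which the tool goes at most 41.7 mm and 7.16 degrees, less where a joint would pass 70% of its speed; a pose out of reach is approached as far as the arm can. A call with a gripper value outside its range is refused whole. "claw" is the opening in per cent of the stroke, from 0 (shut) to 100 (fully open), set as the call begins (left out, the last holds). The fingers move at their own pace and stop on an object; "newtons" is the grip in N (left out, the last holds). Time passes only in rows, so rows that repeat a pose let the fingers close. It gives the time, the measured TCP pose, the force, the opening and the grip force at its end, in the units of the state.
- status.get_state(): the state, without advancing time (a new reading comes with each control period).
- vision.read_camera(name): name is "side" or "top"; returns a dict with "image" (420x560x3 uint8, blue, green, red), "camera_matrix" (3x3 intrinsics, pixels), "dist_coeffs" ([k1, k2, p1, p2, k3] as OpenCV has them; the pictures are not rectified), "camera_from_world" (4x4, takes a point from world to camera coordinates). Camera axes: x right, y down, z forward; pixel columns grow to the right and rows downward; lengths in m; the calibration is good to about 2 mm. A picture is of the moment at which its call begins. There is no depth.
- job.hand_in(): hands the job in; it is judged then, once.
The state is a dict: "clock": time; "joint_pos": joint angles; "qvel": joint speeds; "tau": joint torques, N m; "tcp_pos": TCP position; "orientation": TCP orientation; "wrist_force": force on the tool from outside, world axes, zero at the start; "ft_torque": the same for the moment, N m; "finger_gap": finger opening in m; "grip_force": force on a finger pad.
Only numpy, scipy, OpenCV 4.12 (cv2) and the standard library are available. Lean on these libraries where they do the work, as an engineer would, in place of code of your own. Each camera call takes 0.05 s, during which the arm holds its last target. There are 200 camera calls.

TASK

Lay the cleaning set out on the blue board, in this order: the green tin centred on the square cork pad, the jar centred on the round pad, the white dropper bottle on the board exactly midway between the two pads, the white foam block flat on the board straight in front of the bottle (towards the ticked edge, clear of the bottle and wholly on the board), and last the loupe on the middle of the foam block. Everything ends upright; never tip the jar or the bottle over, and leave the wrist watch where it lies.

Things in the scene. Friction and masses are not known exactly. Their poses are not given: they have to be found in the camera images.
- board: Dark blue rectangular setting-out board fixed on the bench (partly over the green work mat), 320 mm (its y axis) x 210 mm (its x axis), 6 mm thick, with a thin white border line and ruler ticks along its near long edge. Origin: centre of its underside, level with the bench top. Its x axis points from the near (ticked, robot's side) long edge to the far one, its y axis along its length to the left; it lies turned by up to 0.25 rad.
- midway (a point): Point on top of the board (6 mm above the bench) exactly midway between the centres of the two pads, 25 mm from the board's centre towards its far edge; its axes are the board's.
- square_pad: Brown cork pad, 80 x 80 mm, 3 mm thick, fixed on the far half of the board near one end (left or right changes), its centre 105 mm from the midway point. Origin: centre of its underside; its top is 3 mm above that and 9 mm above the bench.
- round_pad: Round pad with a yellow rim and orange middle, 82 mm in diameter, 3 mm thick, fixed near the board's other end, its centre 105 mm from the midway point. Origin: centre of its underside; its top is 3 mm above that and 9 mm above the bench.
- green_tin: Bright green flat square tin, lid on, 51 (x) x 53 (y) x 21 mm high, about 60 g; it lies on the bench at the front (another green tin far back on the right is no part of the job). Grip its sides. Origin: centre of its underside; z up.
- spirit_jar: Round glass jar with a black cap, 58 mm in diameter, 76 mm high with its cap; grip the glass body, up to 55 mm above its foot; 110 to 225 g. It stands at the front of the bench (another jar by the grey drawer cabinet at the back is no part of the job). Origin: centre of its underside; z up.
- dropper_bottle: Small white dropper bottle with a pointed nozzle, 56 mm high; grip its round body, 23 mm in diameter up to 32 mm high (above it 17, then 12 mm). Origin: centre of its underside; z up.
- foam_pad: White firm foam block, 39 (x) x 42 (y) mm, 12 mm high (things rest 12.5 mm above its underside). Grip its sides. Origin: centre of its underside; z up.
- loupe: Grey aluminium eye loupe, a short tube standing on its flange, 30 mm high, 28 mm in diameter up to 15 mm high and 24 mm above that. Origin: centre of its underside; z up.
- wrist_watch: Bystander: watch on a brown leather strap lying flat on the right, about 81 x 37 x 8 mm. Origin: about the middle of its underside.
Mind the look-alikes: they are no part of the job. Several things look just like the foam_pad: the one meant starts farthest to the robot's left. There is more than one size of the green_tin; the job needs the larger.

How it is judged:
On the way, in this order (a step that is already met when the one before it is completed fails the run):
1. the green tin stands on the square cork pad, let go (horizontal distance between green_tin and square_pad below 0.015 m and z of green_tin in the frame of square_pad between 0.001 and 0.006 m and angle between green_tin's own z axis and vertical below 0.12 rad and linear speed of green_tin below 0.02 m/s and angular speed of green_tin below 0.3 rad/s and contact force between green_tin and the fingers below 0.05 N), for 0.2 s.
2. the jar stands on the round pad, let go (horizontal distance between spirit_jar and round_pad below 0.015 m and z of spirit_jar in the frame of round_pad between 0.001 and 0.006 m and angle between spirit_jar's own z axis and vertical below 0.12 rad and linear speed of spirit_jar below 0.02 m/s and angular speed of spirit_jar below 0.3 rad/s and contact force between spirit_jar and the fingers below 0.05 N), for 0.2 s.
3. the bottle stands midway between tin and jar, let go (horizontal distance between dropper_bottle and midway below 0.015 m and z of dropper_bottle in the frame of midway between -0.003 and 0.004 m and angle between dropper_bottle's own z axis and vertical below 0.12 rad and linear speed of dropper_bottle below 0.02 m/s and angular speed of dropper_bottle below 0.3 rad/s and contact force between dropper_bottle and the fingers below 0.05 N), for 0.2 s.
4. the foam block lies on the board straight in front of the bottle, let go (y of foam_pad in the frame of midway between -0.015 and 0.015 m and x of foam_pad in the frame of midway between -0.11 and -0.033 m and z of foam_pad in the frame of midway between -0.003 and 0.004 m and angle between foam_pad's own z axis and vertical below 0.12 rad and linear speed of foam_pad below 0.02 m/s and angular speed of foam_pad below 0.3 rad/s and contact force between foam_pad and the fingers below 0.05 N), for 0.2 s.
5. the loupe stands on the foam block, let go (horizontal distance between loupe and foam_pad below 0.01 m and z of loupe in the frame of foam_pad between 0.009 and 0.018 m and angle between loupe's own z axis and vertical below 0.12 rad and linear speed of loupe below 0.02 m/s and angular speed of loupe below 0.3 rad/s and contact force between loupe and the fingers below 0.05 N), for 0.2 s.
At the end, for the whole second after the job is handed in: Upright (0.12 rad) and at rest: tin and jar within 15 mm of their pads' centres; bottle on the board within 15 mm of midway; foam block on the board, 33 to 110 mm nearer than midway along the board's x, within 15 mm sideways; loupe on the block within 10 mm of its centre (horizontal distance between green_tin and square_pad below 0.015 m and z of green_tin in the frame of square_pad between 0.001 and 0.006 m and angle between each of green_tin, spirit_jar, dropper_bottle, foam_pad, loupe's own z axis and vertical below 0.12 rad and linear speed of each of green_tin, spirit_jar, dropper_bottle, foam_pad, loupe below 0.02 m/s and angular speed of each of green_tin, spirit_jar, dropper_bottle, foam_pad, loupe below 0.3 rad/s and horizontal distance between spirit_jar and round_pad below 0.015 m and z of spirit_jar in the frame of round_pad between 0.001 and 0.006 m and horizontal distance between dropper_bottle and midway below 0.015 m and z of dropper_bottle in the frame of midway between -0.003 and 0.004 m and y of foam_pad in the frame of midway between -0.015 and 0.015 m and x of foam_pad in the frame of midway between -0.11 and -0.033 m and z of foam_pad in the frame of midway between -0.003 and 0.004 m and horizontal distance between loupe and foam_pad below 0.01 m and z of loupe in the frame of foam_pad between 0.009 and 0.018 m); the robot touches nothing.
It fails at once if the wrist watch is shifted by more than 15 mm (distance of wrist_watch from where it was at the start of the episode above 0.015 m).
It fails at once if the jar or the bottle is tipped over (angle between any of spirit_jar, dropper_bottle's own z axis and vertical above 0.6 rad).
It also fails if it takes over 120 s, if anything falls off the work surface, if the arm or the gripper's body presses on something with over 40 N, if the wrist force passes 120 N, or if a joint passes its speed limit or range.

## Working session

There is one attempt and no reset: what is moved stays moved. The work goes in short steps, Python scripts to look and compute and a tool call to move; the robot and the scene stay as the last step left them, time stands still between calls to the robot, and variables do not carry over. Pictures are saved under pics/ and viewed, at most 14 in all, crops included, and the job is handed in when it is done.

Besides the shell and the picture viewer there is one more tool, called by a JSON object that holds its "method" and its "body", one argument or row to a line. apply_moves: Moves the arm, as the interface text tells. Its arguments: {"type":"object","properties":{"moves":{"type":"array","items":{"type":"number"}},"claw":{"type":"number"},"newtons":{"type":"number"}},"required":["moves"]}

```bash
mkdir -p pics; cat > h.py <<'E'
import cv2,numpy as np
from workcell import status,vision,job
def cam(n,save=None):
    c=vision.read_camera(n)
    if save: cv2.imwrite('pics/'+save+'.png',c['image'])
    return c
def ray(c,px,z):
    u=cv2.undistortPoints(np.array(px,float).reshape(-1,1,2),np.array(c['camera_matrix']),np.array(c['dist_coeffs']))[:,0]
    T=np.array(c['camera_from_world']);R=T[:3,:3];o=-R.T@T[:3,3]
    d=np.c_[u,np.ones(len(u))]@R
    return o+d*((z-o[2])/d[:,2])[:,None]
def proj(c,P):
    T=np.array(c['camera_from_world'])
    return cv2.projectPoints(np.array(P,float).reshape(-1,3),cv2.Rodrigues(T[:3,:3])[0],T[:3,3],np.array(c['camera_matrix']),np.array(c['dist_coeffs']))[0][:,0]
E
python3 - <<'E'
from h import *
for n in('top','side'):
    c=cam(n,n+'0');T=np.array(c['camera_from_world']);print(n,-T[:3,:3].T@T[:3,3],T[2,:3])
print(status.get_state())
E
```

```text
top [0.25492375 0.03148199 1.65688105] [ 1.50372658e-01  9.24966652e-04 -9.88628954e-01]
side [ 0.50395746 -0.93055121  0.51400059] [ 0.01360882  0.89372115 -0.44841645]
{'clock': 0.1, 'joint_pos': array([-1.43259785e+00,  3.13924668e-01,  4.51159148e-02,  1.30361898e+00,
       -2.63266287e-05,  1.43122675e+00]), 'qvel': array([ 0.00072146, -0.0011467 ,  0.00184431, -0.00101216,  0.00074855,
       -0.00097784]), 'tau': array([ 2.64507544e-03, -4.81726384e+01,  2.99243867e+01,  1.26629000e-02,
       -1.51778177e-04,  1.19779770e-05]), 'tcp_pos': array([ 0.15760959, -0.55252003,  0.23850794]), 'orientation': array([-8.15712535e-04,  9.90370775e-01,  1.38437938e-01, -1.26041026e-05]), 'wrist_force': array([-0.38287063, -0.11632756,  0.47013108]), 'ft_torque': array([-0.0390852 , -0.00061857, -0.00985935]), 'grip_force': 0.0, 'finger_gap': 0.08543944785802988}
```

View pics/top0.png

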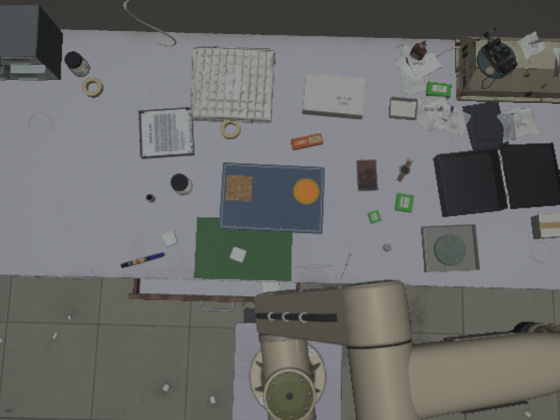

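View pics/side0.png

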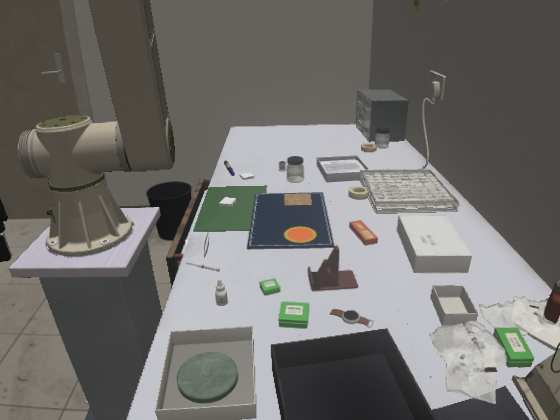

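Top view: board centred near (272,198), with the square pad at (240,188) and the round pad at (306,191). The jar is at (181,184), the loupe at (150,198), the left-most foam at (169,238), the large tin at (404,203), the small tin at (375,216), the bottle at (387,247) and the watch at (405,170). The side view agrees: big tin (294,314), bottle (221,293), jar (295,168), loupe (282,166), foam (247,176).

```bash
cat >> h.py <<'E'
def blob(c,box,f):
    """largest contour of mask f(hsv) in box x0,y0,x1,y1: centroid, minAreaRect, area (4x upsampled)"""
    x0,y0,x1,y1=box;k=4
    im=cv2.resize(c['image'][y0:y1,x0:x1],None,fx=k,fy=k,interpolation=cv2.INTER_CUBIC)
    m=f(cv2.cvtColor(im,cv2.COLOR_BGR2HSV).astype(int)).astype(np.uint8)*255
    cs=cv2.findContours(m,cv2.RETR_EXTERNAL,cv2.CHAIN_APPROX_NONE)[0]
    q=max(cs,key=cv2.contourArea);M=cv2.moments(q);t=lambda p:(np.array(p)+.5)/k-.5+[x0,y0]
    return t([M['m10']/M['m00'],M['m01']/M['m00']]),t(cv2.boxPoints(cv2.minAreaRect(q))),t(q[:,0])
green=lambda h:(h[...,0]>45)&(h[...,0]<75)&(h[...,1]>150)&(h[...,2]>70)
white=lambda h:(h[...,2]>200)&(h[...,1]<25)
def rect(c,b,z):
    W=ray(c,b[1],z)[:,:2];e=W[1]-W[0],W[2]-W[1]
    return ray(c,b[0],z)[0,:2].round(4),W.mean(0).round(4),[np.linalg.norm(v).round(4) for v in e],[round(float(np.arctan2(v[1],v[0])),3) for v in e]
E
python3 - <<'E'
from h import *
t=cam('top');s=cam('side')
for n,c,b in(('T',t,(390,188,420,218)),('S',s,(272,296,316,332)),):
    print('tin',n,rect(c,blob(c,b,green),.021 if n=='T' else .015))
org=lambda h:(h[...,0]>5)&(h[...,0]<32)&(h[...,1]>200)&(h[...,2]>150)
print('round T',rect(t,blob(t,(285,170,325,210),org),.009)); print('round S',rect(s,blob(s,(275,220,325,248),org),.009))
cork=lambda h:(h[...,0]>5)&(h[...,0]<25)&(h[...,1]>90)&(h[...,2]>70)
print('sq T',rect(t,blob(t,(220,170,260,206),cork),.009)); print('sq S',rect(s,blob(s,(275,188,320,210),cork),.009))
blue=lambda h:(h[...,0]>95)&(h[...,0]<125)&(h[...,1]>60)&(h[...,2]<130)
print('board T',rect(t,blob(t,(205,155,340,240),blue),.006))
for n,c,bx,z in(('T',t,(158,226,182,250),.012),('S',s,(236,168,258,184),.012)):
    hs=cv2.cvtColor(c['image'][bx[1]:bx[3],bx[0]:bx[2]],cv2.COLOR_BGR2HSV); print(n,'bg',np.median(hs.reshape(-1,3),0),hs.reshape(-1,3).max(0))
big=np.hstack([cv2.resize(t['image'][y:y+50,x:x+50],(400,400),interpolation=cv2.INTER_NEAREST) for x,y in((140,165),(145,215))])
big2=np.hstack([cv2.resize(a,(400,200),interpolation=cv2.INTER_NEAREST) for a in (t['image'][232:262,360:420],s['image'][155:190,235:305])])
cv2.imwrite('pics/z.png',np.vstack([big,big2]))
E
```

```text
Traceback (most recent call last):
  File "h.py", line 21, in blob
    q=max(cs,key=cv2.contourArea);M=cv2.moments(q);t=lambda p:(np.array(p)+.5)/k-.5+[x0,y0]
ValueError: max() iterable argument is empty
```

```bash
cat > m.py <<'E'
from h import *
t=cam('top');s=cam('side')
hv=lambda c,x,y:cv2.cvtColor(c['image'][y:y+1,x:x+1],cv2.COLOR_BGR2HSV)[0,0]
for n,c,x,y in(('tin',t,398,209),('tin',t,411,203),('tinS',s,285,320),('or',t,306,191),('cork',t,238,185),('blue',t,270,210),('bench',t,345,215),('foam',t,169,238),('mat',t,210,260),('foamS',s,247,176),('benchS',s,255,165),('benchS',s,233,185),('rimS',s,287,235)): print(n,hv(c,x,y))
big=np.hstack([cv2.resize(t['image'][y:y+50,x:x+50],(400,400),interpolation=cv2.INTER_NEAREST) for x,y in((140,165),(145,215))])
big2=np.hstack([cv2.resize(a,(400,200),interpolation=cv2.INTER_NEAREST) for a in (t['image'][232:262,360:420],s['image'][155:190,235:305])])
cv2.imwrite('pics/z.png',np.vstack([big,big2]))
E
python3 m.py
```

```text
tin [ 59 120 108]
tin [ 59 128 120]
tinS [60 74 89]
or [ 14 173 165]
cork [ 17 103 114]
blue [107  81  91]
bench [113  14 143]
foam [ 90   7 156]
mat [61 75 85]
foamS [ 35   7 217]
benchS [120   9 198]
benchS [116   9 197]
rimS [ 16 153 201]
```

View pics/z.png

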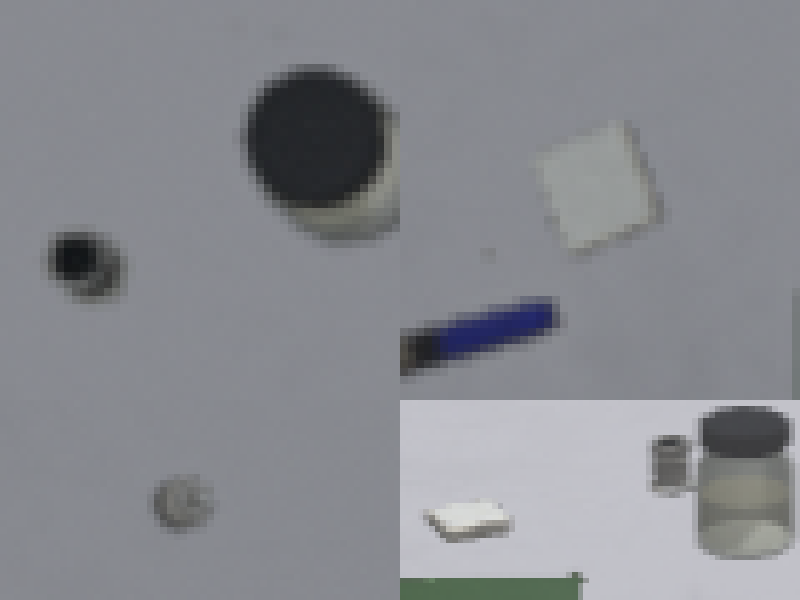

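The zoom shows the jar cap at about (181,184), the loupe at about (151,198), the foam rotated by about 20 degrees at (169,238), and the bottle as a small blob at (387,247). The bench is bluish and the objects are not, so I'll segment on that.

```bash
cat >> h.py <<'E'
green=lambda h:(h[...,0]>50)&(h[...,0]<70)&(h[...,1]>60)
nonb=lambda h:~((h[...,0]>95)&(h[...,0]<135)&(h[...,1]>4)&(h[...,2]>115))
dark=lambda h:h[...,2]<85
org=lambda h:(h[...,0]>5)&(h[...,0]<32)&(h[...,1]>135)&(h[...,2]>130)
cork=lambda h:(h[...,0]>5)&(h[...,0]<25)&(h[...,1]>60)
blue=lambda h:(h[...,0]>95)&(h[...,0]<125)&(h[...,1]>45)
E
cat > m.py <<'E'
from h import *
t=cam('top');s=cam('side')
def go(n,c,bx,f,z):
    try: print(n,*rect(c,blob(c,bx,f),z))
    except Exception as e: print(n,e)
go('tin T',t,(390,188,420,218),green,.021);go('tin S',s,(272,296,316,332),green,.0125)
go('round T',t,(285,170,325,210),org,.009);go('round S',s,(275,220,325,248),org,.009)
go('sq T',t,(220,170,260,206),cork,.009);go('sq S',s,(278,190,318,209),cork,.009)
go('board T',t,(205,155,340,240),blue,.006)
go('jarcap T',t,(165,168,200,200),dark,.076)
go('jarcap S',s,(280,150,310,168),dark,.068)
go('loupe T',t,(140,188,162,208),nonb,.015);go('loupe S',s,(274,157,287,173),nonb,.015)
go('foam T',t,(156,224,184,252),nonb,.012);go('foam S',s,(236,168,258,184),nonb,.007)
go('bottle T',t,(375,236,400,258),nonb,.025);go('bottle S',s,(208,276,236,308),nonb,.023)
go('watch T',t,(393,155,418,184),nonb,.005)
go('smalltin T',t,(365,206,384,226),green,.012)
b=blob(s,(208,276,236,308),nonb)[2];print(b.min(0),b.max(0))
E
python3 m.py
```

```text
tin T [ 0.5283 -0.3475] [ 0.5284 -0.3475] [np.float64(0.0542), np.float64(0.0521)] [-0.132, -1.675]
tin S [ 0.5264 -0.3499] [ 0.5259 -0.3484] [np.float64(0.0695), np.float64(0.0561)] [1.517, -0.145]
round T [ 0.5574 -0.0452] [ 0.5571 -0.0455] [np.float64(0.0748), np.float64(0.0758)] [-1.544, -3.126]
round S [ 0.5552 -0.0478] [ 0.5557 -0.0465] [np.float64(0.0813), np.float64(0.0767)] [-0.057, -1.663]
sq T [0.5621 0.1641] [0.5624 0.1643] [np.float64(0.0788), np.float64(0.0793)] [-0.012, -1.599]
sq S [0.5598 0.1605] [0.5612 0.1605] [np.float64(0.0821), np.float64(0.0807)] [-0.062, -1.654]
board T [0.5318 0.0614] [0.5347 0.0606] [np.float64(0.2091), np.float64(0.3238)] [-0.003, -1.591]
jarcap T [0.562  0.3367] [0.5622 0.3365] [np.float64(0.0523), np.float64(0.0525)] [-1.544, -3.09]
jarcap S [0.5616 0.3361] [0.562 0.339] [np.float64(0.0489), np.float64(0.0813)] [-0.073, -1.635]
loupe T [0.5221 0.4343] [0.5224 0.4338] [np.float64(0.0245), np.float64(0.0337)] [-0.677, -2.269]
loupe S [0.5206 0.4317] [0.5219 0.435 ] [np.float64(0.0294), np.float64(0.1055)] [-0.074, -1.6]
foam T [0.3988 0.3689] [0.3987 0.3692] [np.float64(0.0399), np.float64(0.0429)] [-1.186, -2.738]
foam S [0.3982 0.3673] [0.3981 0.3682] [np.float64(0.0554), np.float64(0.0675)] [0.495, -1.451]
bottle T [ 0.3881 -0.2921] [ 0.3882 -0.2923] [np.float64(0.0249), np.float64(0.0223)] [-1.225, -2.822]
bottle S [ 0.3873 -0.2972] [ 0.3858 -0.29  ] [np.float64(0.0244), np.float64(0.0863)] [0.183, -1.394]
watch T [ 0.6334 -0.3519] [ 0.6341 -0.3511] [np.float64(0.0789), np.float64(0.0366)] [-0.748, -2.344]
smalltin T [ 0.4832 -0.2565] [ 0.4833 -0.2565] [np.float64(0.0344), np.float64(0.0344)] [-1.222, -2.821]
[214.625 278.875] [227.375 305.375]
```

{"method": "apply_moves", "body": {
  "moves": [1, 0.5, 0, 0, 0, 0.12, 3, 1.6, -0.2, 0, 0, 0.25, 5, 2.8, -0.6, 0, 0, 0.37, 7, 4, -1, 0, 0, 0.5, 9, 5, -1.5, 0, 0, 0.62, 11, 6, -2, 0, 0, 0.74, 13, 7, -2.5, 0, 0, 0.86, 14, 7.8, -3, 0, 0, 0.98, 14.8, 8.16, -3, 0, 0, 1.1, 14.8, 8.16, -3, 0, 0, 1.22, 14.8, 8.16, -3, 0, 0, 1.34, 14.8, 8.16, -3, 0, 0, 1.46, 14.8, 8.16, -3, 0, 0, 1.58, 14.8, 8.16, -3, 0, 0, 1.7, 14.8, 8.16, -3, 0, 0, 1.82, 14.8, 8.16, -3, 0, 0, 1.94, 14.8, 8.16, -3, 0, 0, 2.06, 14.8, 8.16, -3, 0, 0, 2.18, 14.8, 8.16, -3, 0, 0, 2.3, 14.8, 8.16, -3, 0, 0, 2.42],
  "claw": 100,
  "newtons": 30
}}

```text
clock: 2.07
tcp_pos: [0.5277, -0.349, 0.1643]
orientation: [-0.0, 0.217, 0.976, 0.0]
wrist_force: [0.4, -0.5, 0.3]
finger_gap: 0.0855
grip_force: 0.0
```

{"method": "apply_moves", "body": {
  "moves": [0, 0, -0.5, 0, 0, 0.12, 0, 0, -1.5, 0, 0, 0.24, 0, 0, -2.5, 0, 0, 0.32, 0, 0, -3.5, 0, 0, 0.32, 0, 0, -4.3, 0, 0, 0.32, 0, 0, -5, 0, 0, 0.32, 0, 0, -5.5, 0, 0, 0.32, 0, 0, -5.8, 0, 0, 0.32, 0, 0, -6, 0, 0, 0.32, 0, 0, -6.08, 0, 0, 0.32, 0, 0, -6.08, 0, 0, 0.32]
}}

```text
clock: 2.98
tcp_pos: [0.5278, -0.3491, 0.0125]
orientation: [0.0, 0.062, 0.998, -0.0]
wrist_force: [-0.4, 0.2, 0.9]
finger_gap: 0.0856
grip_force: 0.0
```

{"method": "apply_moves", "body": {
  "moves": [0, 0, 0, 0, 0, 0, 0, 0, 0, 0, 0, 0, 0, 0, 0, 0, 0, 0, 0, 0, 0, 0, 0, 0, 0, 0, 0, 0, 0, 0, 0, 0, 0, 0, 0, 0, 0, 0, 0, 0, 0, 0, 0, 0, 0, 0, 0, 0],
  "claw": 0,
  "newtons": 30
}}

```text
clock: 3.65
tcp_pos: [0.5283, -0.3495, 0.0134]
orientation: [0.001, 0.062, 0.998, -0.0]
wrist_force: [0.3, 0.9, 5.8]
finger_gap: 0.05
grip_force: 32.5
```

{"method": "apply_moves", "body": {
  "moves": [0, 0, 0.3, 0, 0, 0, 0, 0, 1, 0, 0, 0, 0, 0, 2, 0, 0, 0, 0, 0, 3, 0, 0, 0, 0, 0.3, 4, 0, 0, 0, 0, 1, 4.6, 0, 0, 0, 0.1, 2, 5, 0, 0, 0, 0.2, 3.2, 5, 0, 0, 0, 0.3, 4.5, 5, 0, 0, 0, 0.4, 5.8, 5, 0, 0, 0.03, 0.5, 7.1, 5, 0, 0, 0.06, 0.6, 8.4, 5, 0, 0, 0.08, 0.7, 9.7, 5, 0, 0, 0.095, 0.8, 11, 5, 0, 0, 0.095, 0.9, 12.3, 5, 0, 0, 0.095, 1, 13.6, 5, 0, 0, 0.095, 1.1, 14.9, 5, 0, 0, 0.095, 1.2, 16.1, 5, 0, 0, 0.095, 1.33, 17.2, 5, 0, 0, 0.095, 1.33, 18.2, 4.8, 0, 0, 0.095]
}}

```text
clock: 5.32
tcp_pos: [0.5616, 0.1079, 0.1334]
orientation: [0.001, 0.014, 1.0, 0.0]
wrist_force: [1.0, 0.2, 0.2]
finger_gap: 0.0499
grip_force: 31.9
```

{"method": "apply_moves", "body": {
  "moves": [0, 0.8, -0.2, 0, 0, 0, 0, 1.4, -0.6, 0, 0, 0, 0, 1.9, -1.1, 0, 0, 0, 0, 2.2, -1.7, 0, 0, 0, 0, 2.24, -2.3, 0, 0, 0, 0, 2.24, -2.8, 0, 0, 0, 0, 2.24, -3, 0, 0, 0, 0, 2.24, -3, 0, 0, 0]
}}

```text
clock: 5.98
tcp_pos: [0.5595, 0.1618, 0.0559]
orientation: [-0.002, 0.014, 1.0, -0.0]
wrist_force: [-0.5, -0.2, -0.3]
finger_gap: 0.0503
grip_force: 31.9
```

{"method": "apply_moves", "body": {
  "moves": [0.04, 0, -0.3, 0, 0, 0, 0.04, 0, -0.7, 0, 0, 0, 0.04, 0, -1, 0, 0, 0, 0.04, 0, -1.2, 0, 0, 0, 0.04, 0, -1.3, 0, 0, 0, 0.04, 0, -1.36, 0, 0, 0, 0.04, 0, -1.36, 0, 0, 0, 0.04, 0, -1.36, 0, 0, 0]
}}

```text
clock: 6.65
tcp_pos: [0.5621, 0.162, 0.0235]
orientation: [0.0, 0.014, 1.0, 0.0]
wrist_force: [0.5, 0.0, 0.0]
finger_gap: 0.05
grip_force: 31.9
```

```bash
python3 - <<'E'
from h import *
s=status.get_state();print(s['tcp_pos'],s['wrist_force'])
c=cam('side');im=c['image'][140:260,230:350];cv2.imwrite('pics/p1.png',cv2.resize(im,(600,600),interpolation=cv2.INTER_CUBIC))
E
```

```text
[0.56207896 0.16201224 0.02348137] [0.52223162 0.0178046  0.02287192]
```

View pics/p1.png

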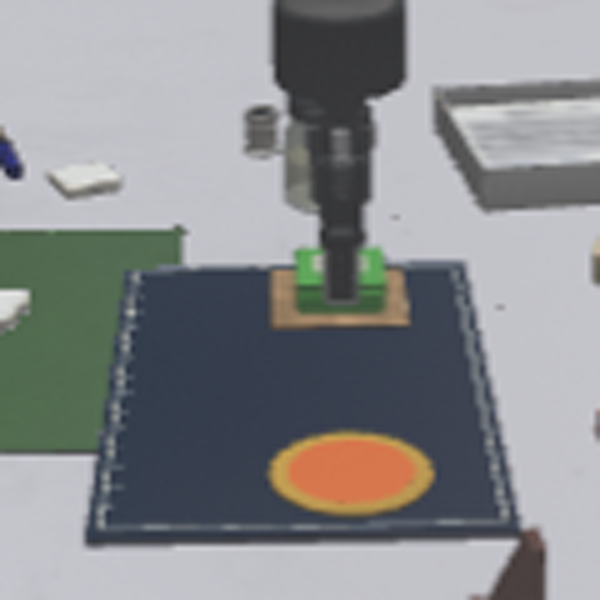

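The tin sits over the square pad, well centred. I'll lower it a hair, release and rise.

{"method": "apply_moves", "body": {
  "moves": [0, 0, -0.04, 0, 0, 0, 0, 0, -0.06, 0, 0, 0, 0, 0, -0.06, 0, 0, 0]
}}

```text
clock: 6.95
tcp_pos: [0.5623, 0.1621, 0.0224]
orientation: [0.0, 0.014, 1.0, 0.0]
wrist_force: [-0.3, -0.0, 2.2]
finger_gap: 0.0503
grip_force: 32.2
```

{"method": "apply_moves", "body": {
  "moves": [0, 0, 0, 0, 0, 0, 0, 0, 0, 0, 0, 0, 0, 0, 0, 0, 0, 0, 0, 0, 0, 0, 0, 0, 0, 0, 0, 0, 0, 0, 0, 0, 0, 0, 0, 0, 0, 0, 0, 0, 0, 0, 0, 0.4, 0, 0, 0, 0, 0, 1, 0, 0, 0, 0, 0, 2, 0, 0, 0, 0, 0, 3, 0, 0, 0, 0, 0.5, 4, 0, 0, 0, 0, 1.2, 5, 0, 0, 0, 0, 2.5, 6, 0, 0, 0, 0, 4, 6, 0, 0, 0, 0, 5.5, 6, 0, 0, 0, 0, 6.6, 6, 0, 0, 0, 0, 6.96, 6, 0, 0, 0, 0, 6.96, 6, 0, 0, 0],
  "claw": 100
}}

```text
schema error: expected a multiple of 6 numbers
```

```bash
cat > m2.py <<'E'
from h import *
t=cam('top');s=cam('side')
exec(open('m.py').read().split('\n',2)[2].split("go('tin T'")[0])
import sys
E
python3 - <<'E'
from m2 import *
st=status.get_state();print(st['tcp_pos'],st['wrist_force'],st['joint_pos'].round(2))
go('tin S',s,(282,185,316,206),green,.0215);go('sq S',s,(278,190,318,209),cork,.009)
cv2.imwrite('pics/p2.png',np.vstack([cv2.resize(s['image'][140:230,230:350],(600,300)),cv2.resize(t['image'][150:240,140:320],(600,300))]))
E
```

```text
[0.56233337 0.16208355 0.02241589] [-0.64305289 -1.01565462  3.39521817] [ 0.14  0.48 -0.26  0.82  0.    0.17]
tin S [0.5605 0.1548] [0.5613 0.1589] [np.float64(0.0546), np.float64(0.0889)] [-0.022, -1.638]
sq S [0.5565 0.1496] [0.5608 0.1606] [np.float64(0.0828), np.float64(0.0807)] [-0.062, -1.654]
```

View pics/p2.png

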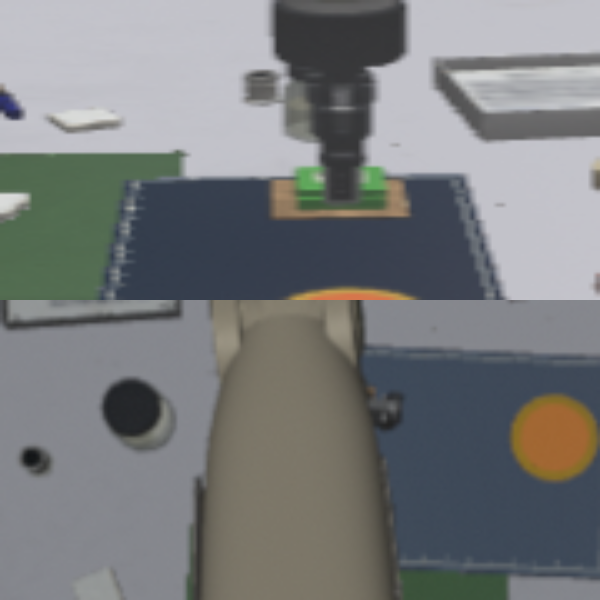

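{"method": "apply_moves", "body": {
  "moves": [0, 0, 0, 0, 0, 0, 0, 0, 0, 0, 0, 0, 0, 0, 0, 0, 0, 0, 0, 0, 0, 0, 0, 0, 0, 0, 0, 0, 0, 0, 0, 0, 0, 0, 0, 0, 0, 0, 0.4, 0, 0, 0, 0, 0, 1, 0, 0, 0, 0, 0, 2, 0, 0, 0, 0, 0, 3, 0, 0, 0, 0, 0, 4.2, 0, 0, 0, 0, 1.2, 5.2, 0, 0, 0, 0, 2.5, 6, 0, 0, 0, 0, 4, 6, 0, 0, 0, 0, 5.5, 6, 0, 0, 0, 0, 6.6, 6, 0, 0, 0, 0, 6.96, 6, 0, 0, 0, 0, 6.96, 6, 0, 0, 0],
  "claw": 100
}}

```text
clock: 8.55
tcp_pos: [0.5614, 0.3384, 0.1722]
orientation: [0.0, 0.013, 1.0, 0.0]
wrist_force: [-0.1, -0.8, 0.4]
finger_gap: 0.0855
grip_force: 0.0
```

```bash
python3 - <<'E'
from m2 import *
st=status.get_state();print(st['tcp_pos'],st['wrist_force'],st['joint_pos'].round(2))
go('tin S',s,(282,185,316,206),green,.0215);go('sq S',s,(278,190,318,209),cork,.009)
go('tin T',t,(220,170,260,206),green,.030)
cv2.imwrite('pics/p3.png',np.vstack([cv2.resize(s['image'][100:190,230:350],(600,300)),cv2.resize(t['image'][150:240,140:320],(600,300))]))
E
```

```text
[0.56169659 0.3354908  0.1718985 ] [ 0.50768497 -0.57184886 -0.00281966] [ 0.42  0.49  0.15  1.23 -0.    0.44]
tin S [0.5613 0.1579] [0.5612 0.159 ] [np.float64(0.0545), np.float64(0.0872)] [-0.063, -1.644]
sq S [0.5565 0.1495] [0.5608 0.1606] [np.float64(0.0828), np.float64(0.0807)] [-0.062, -1.654]
tin T [0.5621 0.16  ] [0.5624 0.1601] [np.float64(0.0524), np.float64(0.0494)] [-0.026, -1.612]
```

View pics/p3.png

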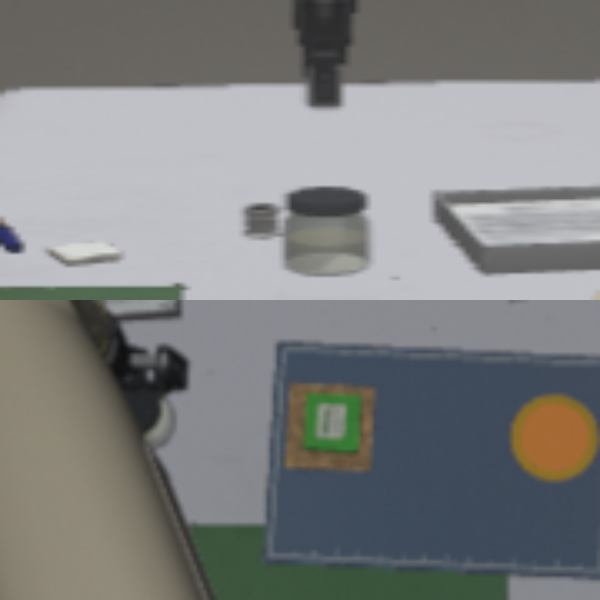

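The tin is on the cork pad about 4 mm off centre and let go. The jar stands untouched under the gripper. I'll descend onto the jar.

{"method": "apply_moves", "body": {
  "moves": [0, 0, -0.4, 0, 0, 0, 0, 0, -1.2, 0, 0, 0, 0, 0, -2, 0, 0, 0, 0, 0, -2.7, 0, 0, 0, 0, 0, -3.4, 0, 0, 0, 0, 0, -4, 0, 0, 0, 0, 0, -4.6, 0, 0, 0, 0, 0, -5.1, 0, 0, 0, 0, 0, -5.4, 0, 0, 0, 0, 0, -5.56, 0, 0, 0, 0, 0, -5.56, 0, 0, 0]
}}

```text
clock: 9.57
tcp_pos: [0.5615, 0.3347, 0.0318]
orientation: [-0.001, 0.015, 1.0, -0.0]
wrist_force: [-1.0, 0.5, -0.0]
finger_gap: 0.0853
grip_force: 0.0
```

{"method": "apply_moves", "body": {
  "moves": [0, 0, 0, 0, 0, 0, 0, 0, 0, 0, 0, 0, 0, 0, 0, 0, 0, 0, 0, 0, 0, 0, 0, 0, 0, 0, 0, 0, 0, 0, 0, 0, 0, 0, 0, 0, 0, 0, 0, 0, 0, 0, 0, 0, 0, 0, 0, 0],
  "claw": 0,
  "newtons": 40
}}

```text
clock: 10.23
tcp_pos: [0.5631, 0.3366, 0.0346]
orientation: [0.001, 0.014, 1.0, 0.001]
wrist_force: [-0.1, 0.3, 6.1]
finger_gap: 0.0535
grip_force: 43.3
```

{"method": "apply_moves", "body": {
  "moves": [0, 0, 0.3, 0, 0, 0, 0, 0, 0.9, 0, 0, 0, 0, 0, 1.7, 0, 0, 0, 0, 0, 2.5, 0, 0, 0, 0, -0.3, 3.3, 0, 0, 0, 0, -0.9, 3.8, 0, 0, 0, 0, -1.7, 4, 0, 0, 0, 0, -2.7, 4, 0, 0, 0, 0, -3.8, 4, 0, 0, 0, -0.05, -4.9, 4, 0, 0, 0, -0.1, -6, 4, 0, 0, 0, -0.1, -7.1, 4, 0, 0, 0, -0.15, -8.2, 4, 0, 0, 0, -0.2, -9.3, 4, 0, 0, 0, -0.22, -10.4, 4, 0, 0, 0, -0.22, -11.5, 4, 0, 0, 0, -0.22, -12.5, 4, 0, 0, 0, -0.22, -13.4, 4, 0, 0, 0, -0.22, -14.2, 4, 0, 0, 0, -0.22, -14.8, 3.9, 0, 0, 0]
}}

```text
clock: 11.9
tcp_pos: [0.5556, -0.0365, 0.1305]
orientation: [-0.0, 0.015, 1.0, -0.0]
wrist_force: [0.9, -0.3, -1.0]
finger_gap: 0.0536
grip_force: 42.5
```

{"method": "apply_moves", "body": {
  "moves": [0, -0.3, -0.2, 0, 0, 0, 0, -0.5, -0.7, 0, 0, 0, 0, -0.52, -1.3, 0, 0, 0, 0, -0.52, -1.9, 0, 0, 0, 0, -0.52, -2.4, 0, 0, 0, 0, -0.52, -2.8, 0, 0, 0, 0, -0.52, -3.1, 0, 0, 0, 0, -0.52, -3.3, 0, 0, 0, 0, -0.52, -3.36, 0, 0, 0, 0, -0.52, -3.36, 0, 0, 0]
}}

```text
clock: 12.73
tcp_pos: [0.5563, -0.0469, 0.0462]
orientation: [-0.0, 0.014, 1.0, 0.0]
wrist_force: [-0.1, -0.1, -1.7]
finger_gap: 0.0538
grip_force: 42.4
```

```bash
python3 - <<'E'
from h import *
s=status.get_state();print(s['tcp_pos'],s['wrist_force'],s['finger_gap'],s['joint_pos'].round(2))
c=cam('side');im=c['image'][150:260,230:350];cv2.imwrite('pics/p4.png',cv2.resize(im,(600,550),interpolation=cv2.INTER_CUBIC))
E
```

```text
[ 0.55633738 -0.04688299  0.0461528 ] [-0.14231917 -0.12838029 -1.73086566] 0.05380032646411914 [-0.23  0.41 -0.31  0.85  0.   -0.2 ]
```

View pics/p4.png

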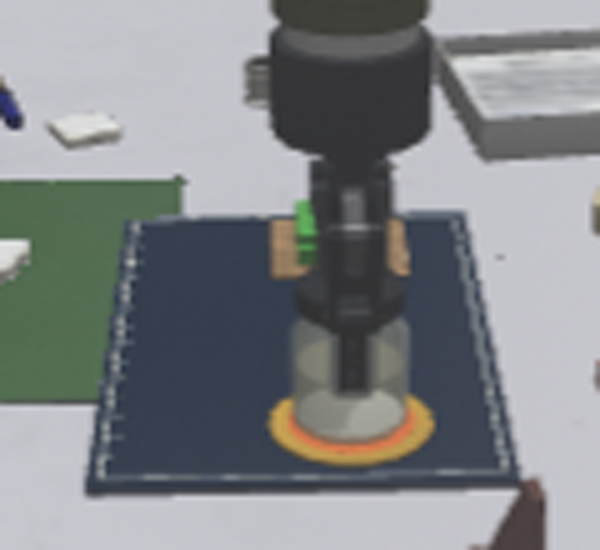

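The jar is upright and centred over the round pad, still hanging (weight 1.7 N on the wrist). I'll lower it to touch.

{"method": "apply_moves", "body": {
  "moves": [0, 0, -0.04, 0, 0, 0, 0, 0, -0.08, 0, 0, 0, 0, 0, -0.1, 0, 0, 0, 0, 0, -0.1, 0, 0, 0, 0, 0, -0.1, 0, 0, 0]
}}

```text
clock: 13.2
tcp_pos: [0.5565, -0.047, 0.044]
orientation: [0.0, 0.014, 1.0, 0.0]
wrist_force: [0.7, 0.4, -1.8]
finger_gap: 0.0537
grip_force: 42.5
```

{"method": "apply_moves", "body": {
  "moves": [0, 0, -0.03, 0, 0, 0, 0, 0, -0.06, 0, 0, 0, 0, 0, -0.06, 0, 0, 0, 0, 0, -0.06, 0, 0, 0]
}}

```text
clock: 13.53
tcp_pos: [0.5566, -0.0471, 0.0436]
orientation: [0.0, 0.014, 1.0, -0.0]
wrist_force: [-3.7, -0.2, 7.6]
finger_gap: 0.0539
grip_force: 43.7
```

{"method": "apply_moves", "body": {
  "moves": [0, 0, 0, 0, 0, 0, 0, 0, 0, 0, 0, 0, 0, 0, 0, 0, 0, 0, 0, 0, 0, 0, 0, 0, 0, 0, 0, 0, 0, 0, 0, 0, 0, 0, 0, 0, 0, 0, 0.3, 0, 0, 0, 0, 0, 0.8, 0, 0, 0, 0, 0, 1.5, 0, 0, 0, 0, 0, 2.4, 0, 0, 0, 0, 0, 3.4, 0, 0, 0, 0, 0, 4.4, 0, 0, 0, 0, 0, 5.2, 0, 0, 0, -0.6, -0.8, 5.5, 0, 0, 0, -1.5, -2.1, 5.5, 0, 0, 0, -2.5, -3.6, 5.5, 0, 0, 0, -3.5, -5.1, 5.5, 0, 0, 0, -4.5, -6.6, 5.5, 0, 0, 0, -5.4, -8, 5.5, 0, 0, 0, -6.2, -9.2, 5.5, 0, 0, 0],
  "claw": 100
}}

```text
clock: 15.2
tcp_pos: [0.4027, -0.2745, 0.1806]
orientation: [0.0, 0.014, 1.0, -0.0]
wrist_force: [1.0, 0.3, 0.1]
finger_gap: 0.0852
grip_force: 0.0
```

```bash
python3 - <<'E'
from m2 import *
st=status.get_state();print(st['tcp_pos'],st['wrist_force'],st['joint_pos'].round(2))
go('jarcap T',t,(285,165,330,215),dark,.085)
go('round T',t,(285,170,325,210),org,.009)
go('bottle T',t,(375,236,400,258),nonb,.022);go('bottle S',s,(208,276,236,308),nonb,.022)
b=blob(s,(208,276,236,308),nonb)[2];m=b[:,1]>b[:,1].max()-.3
print('base front',ray(s,b[m].mean(0),0), 'tip',ray(s,b[b[:,1]<b[:,1].min()+.3].mean(0),.056))
cv2.imwrite('pics/p5.png',np.vstack([cv2.resize(s['image'][160:320,190:350],(600,600))]))
E
```

```text
[ 0.40127025 -0.27797743  0.18056909] [ 0.19695481 -0.35087238 -0.29740567] [-0.77  0.17 -0.28  1.11 -0.   -0.73]
jarcap T [ 0.557  -0.0482] [ 0.5509 -0.0496] [np.float64(0.063), np.float64(0.0831)] [-0.835, -2.428]
round T [ 0.5435 -0.0327] [ 0.5485 -0.0402] [np.float64(0.0544), np.float64(0.0763)] [-0.491, -2.076]
bottle T [ 0.3905 -0.2944] [ 0.3906 -0.2944] [np.float64(0.0754), np.float64(0.0661)] [-1.544, 3.134]
bottle S [ 0.3871 -0.296 ] [ 0.3859 -0.2887] [np.float64(0.0246), np.float64(0.0865)] [0.152, -1.405]
base front [[ 0.38464124 -0.30389252  0.        ]] tip [[ 0.38831741 -0.29365734  0.056     ]]
```

View pics/p5.png

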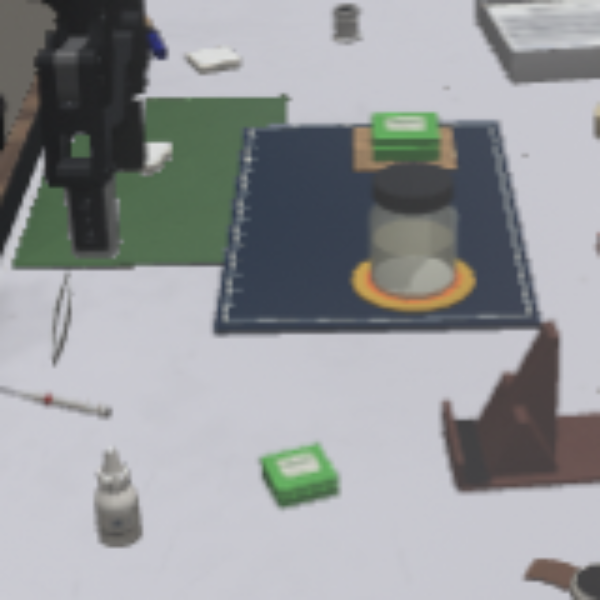

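The jar stands on the round pad and the tin on the cork. The bottle at (221,293) is undisturbed. Going to the bottle.

{"method": "apply_moves", "body": {
  "moves": [-0.4, -0.45, -0.5, 0, 0, 0, -0.57, -0.62, -1.3, 0, 0, 0, -0.57, -0.62, -2.1, 0, 0, 0, -0.57, -0.62, -2.9, 0, 0, 0, -0.57, -0.62, -3.7, 0, 0, 0, -0.57, -0.62, -4.5, 0, 0, 0, -0.57, -0.62, -5.2, 0, 0, 0, -0.57, -0.62, -5.8, 0, 0, 0, -0.57, -0.62, -6.2, 0, 0, 0, -0.57, -0.62, -6.5, 0, 0, 0, -0.57, -0.62, -6.6, 0, 0, 0, -0.57, -0.62, -6.6, 0, 0, 0]
}}

```text
clock: 16.3
tcp_pos: [0.3898, -0.2884, 0.0147]
orientation: [-0.0, 0.014, 1.0, 0.0]
wrist_force: [0.4, -0.6, -0.0]
finger_gap: 0.0856
grip_force: 0.0
```

{"method": "apply_moves", "body": {
  "moves": [0, 0, 0, 0, 0, 0, 0, 0, 0, 0, 0, 0, 0, 0, 0, 0, 0, 0, 0, 0, 0, 0, 0, 0, 0, 0, 0, 0, 0, 0, 0, 0, 0, 0, 0, 0],
  "claw": 42,
  "newtons": 20
}}

```text
clock: 16.8
tcp_pos: [0.3898, -0.2888, 0.0151]
orientation: [0.0, 0.014, 1.0, -0.0]
wrist_force: [0.5, 0.3, -0.0]
finger_gap: 0.0357
grip_force: 0.0
```

{"method": "apply_moves", "body": {
  "moves": [0, 0, 0, 0, 0, 0, 0, 0, 0, 0, 0, 0, 0, 0, 0, 0, 0, 0, 0, 0, 0, 0, 0, 0, 0, 0, 0, 0, 0, 0, 0, 0, 0, 0, 0, 0, 0, 0, 0, 0, 0, 0],
  "claw": 0,
  "newtons": 20
}}

```text
clock: 17.38
tcp_pos: [0.3898, -0.289, 0.0151]
orientation: [0.0, 0.014, 1.0, -0.0]
wrist_force: [-0.9, 0.1, 5.2]
finger_gap: 0.0213
grip_force: 20.8
```

{"method": "apply_moves", "body": {
  "moves": [0, 0, 0.3, 0, 0, 0, 0, 0, 0.9, 0, 0, 0, 0, 0, 1.7, 0, 0, 0, 0, 0.3, 2.5, 0, 0, 0, 0, 0.9, 3.3, 0, 0, 0, 0, 1.7, 4, 0, 0, 0, 0.1, 2.7, 4, 0, 0, 0, 0.2, 3.9, 4, 0, 0, 0, 0.3, 5.1, 4, 0, 0, 0, 0.4, 6.3, 4, 0, 0, 0, 0.6, 7.5, 4, 0, 0, 0, 0.9, 8.7, 4, 0, 0, 0, 1.3, 9.8, 4, 0, 0, 0, 1.8, 10.9, 4, 0, 0, 0, 2.4, 11.9, 4, 0, 0, 0, 3.1, 12.7, 4, 0, 0, 0, 3.9, 13.3, 4, 0, 0, 0, 4.7, 13.7, 4, 0, 0, 0, 5.5, 13.88, 4, 0, 0, 0, 6.1, 13.88, 4, 0, 0, 0]
}}

```text
clock: 19.05
tcp_pos: [0.5432, 0.0599, 0.1147]
orientation: [-0.0, 0.013, 1.0, 0.0]
wrist_force: [0.3, -0.1, -1.3]
finger_gap: 0.0209
grip_force: 20.3
```

{"method": "apply_moves", "body": {
  "moves": [0.5, 0, -0.1, 0, 0, 0, 0.73, 0, -0.5, 0, 0, 0, 0.73, 0, -1, 0, 0, 0, 0.73, 0, -1.6, 0, 0, 0, 0.73, 0, -2.2, 0, 0, 0, 0.73, 0, -2.7, 0, 0, 0, 0.73, 0, -3.1, 0, 0, 0, 0.73, 0, -3.4, 0, 0, 0, 0.73, 0, -3.6, 0, 0, 0, 0.73, 0, -3.6, 0, 0, 0]
}}

```text
clock: 19.88
tcp_pos: [0.5595, 0.0583, 0.0237]
orientation: [-0.001, 0.014, 1.0, 0.0]
wrist_force: [-0.2, -0.3, 0.4]
finger_gap: 0.0212
grip_force: 20.3
```

```bash
python3 - <<'E'
from h import *
s=status.get_state();print(s['tcp_pos'],s['wrist_force'],s['finger_gap'],s['joint_pos'].round(2))
c=cam('side');im=c['image'][150:260,230:350];cv2.imwrite('pics/p6.png',cv2.resize(im,(600,550),interpolation=cv2.INTER_CUBIC))
E
```

```text
[0.55950434 0.05830477 0.02371861] [-0.22944516 -0.32379364  0.37983233] 0.02118097835197359 [-0.04  0.45 -0.32  0.81  0.   -0.01]
```

View pics/p6.png

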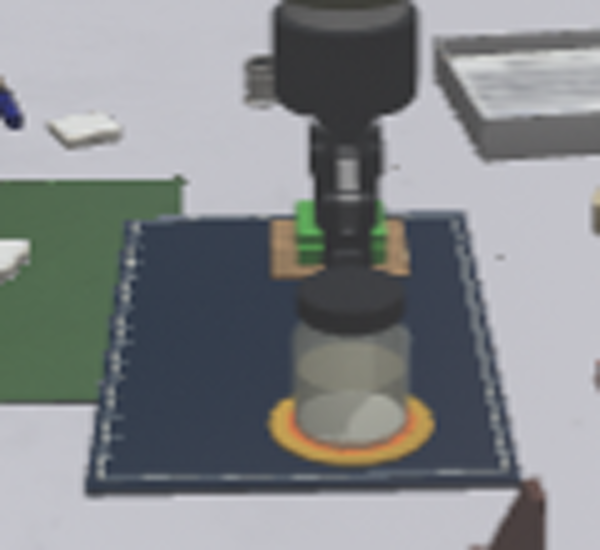

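The bottle is hidden behind the jar but the gripper is lined up midway. I'll lower by feel.

{"method": "apply_moves", "body": {
  "moves": [0.02, 0, -0.03, 0, 0, 0, 0.02, 0, -0.06, 0, 0, 0, 0.02, 0, -0.08, 0, 0, 0, 0.02, 0, -0.08, 0, 0, 0]
}}

```text
clock: 20.27
tcp_pos: [0.5612, 0.0583, 0.0232]
orientation: [0.0, 0.014, 1.0, 0.0]
wrist_force: [0.0, -0.1, -1.4]
finger_gap: 0.0212
grip_force: 20.3
```

{"method": "apply_moves", "body": {
  "moves": [0, 0, -0.03, 0, 0, 0, 0, 0, -0.05, 0, 0, 0, 0, 0, -0.05, 0, 0, 0, 0, 0, -0.05, 0, 0, 0]
}}

```text
clock: 20.6
tcp_pos: [0.5609, 0.0583, 0.0216]
orientation: [-0.0, 0.014, 1.0, 0.0]
wrist_force: [0.1, -0.1, -0.6]
finger_gap: 0.0212
grip_force: 20.3
```

{"method": "apply_moves", "body": {
  "moves": [0, 0, -0.03, 0, 0, 0, 0, 0, -0.05, 0, 0, 0, 0, 0, -0.05, 0, 0, 0, 0, 0, -0.05, 0, 0, 0]
}}

```text
clock: 20.93
tcp_pos: [0.5611, 0.0583, 0.0211]
orientation: [0.0, 0.014, 1.0, 0.0]
wrist_force: [-0.9, -0.3, 5.3]
finger_gap: 0.0212
grip_force: 20.9
```

{"method": "apply_moves", "body": {
  "moves": [0, 0, 0, 0, 0, 0, 0, 0, 0, 0, 0, 0, 0, 0, 0, 0, 0, 0, 0, 0, 0, 0, 0, 0, 0, 0, 0, 0, 0, 0, 0, 0, 0.4, 0, 0, 0, 0, 0, 1.1, 0, 0, 0, 0, 0, 2, 0, 0, 0, 0, 0, 3, 0, 0, 0, 0, 0, 4, 0, 0, 0, 0, 0, 5, 0, 0, 0, -0.5, 0.8, 5.4, 0, 0, 0.1, -1.3, 2.2, 5.4, 0, 0, 0.2, -2.2, 3.8, 5.4, 0, 0, 0.3, -3.1, 5.4, 5.4, 0, 0, 0.4, -4, 7, 5.4, 0, 0, 0.42, -4.9, 8.6, 5.4, 0, 0, 0.42, -5.6, 10.2, 5.4, 0, 0, 0.42, -6.2, 11.6, 5.4, 0, 0, 0.42, -6.5, 12.4, 5.4, 0, 0, 0.42],
  "claw": 55
}}

```text
clock: 22.6
tcp_pos: [0.3968, 0.3703, 0.1564]
orientation: [0.0, -0.195, 0.981, 0.0]
wrist_force: [0.4, -0.2, -0.5]
finger_gap: 0.0471
grip_force: 0.0
```

```bash
python3 - <<'E'
from m2 import *
st=status.get_state();print(st['tcp_pos'],st['orientation'],st['wrist_force'],st['joint_pos'].round(2))
go('jarcap T',t,(285,165,330,215),dark,.085)
wb=lambda h:(h[...,1]<45)&(h[...,2]>110)
go('bottle T',t,(260,176,286,204),wb,.03)
c=proj(t,[.5597,.0595,.03]);print('exp',c)
b=blob(t,(260,176,286,204),wb);print(b[0],cv2.contourArea(b[2].astype(np.float32)))
go('foam S',s,(236,168,258,184),nonb,.007)
cv2.imwrite('pics/p7.png',np.vstack([cv2.resize(s['image'][150:260,230:350],(600,300)),cv2.resize(t['image'][150:240,140:320],(600,300))]))
E
```

```text
[0.39618251 0.37266613 0.15623173] [ 4.94934014e-04 -1.97747713e-01  9.80252249e-01  1.06065332e-03] [-0.09581757 -0.33942597  0.92452158] [ 0.61  0.29 -0.19  1.09  0.    0.21]
jarcap T [ 0.5575 -0.0477] [ 0.5574 -0.0482] [np.float64(0.055), np.float64(0.0519)] [-0.295, -1.872]
bottle T [0.5647 0.0624] [0.5651 0.0622] [np.float64(0.0159), np.float64(0.008)] [-0.696, -2.285]
exp [[272.02433107 188.12009138]]
[271.12403101 186.48546512] 8.0625
foam S [0.3983 0.3676] [0.3978 0.3697] [np.float64(0.055), np.float64(0.0685)] [0.462, -1.456]
```

View pics/p7.png

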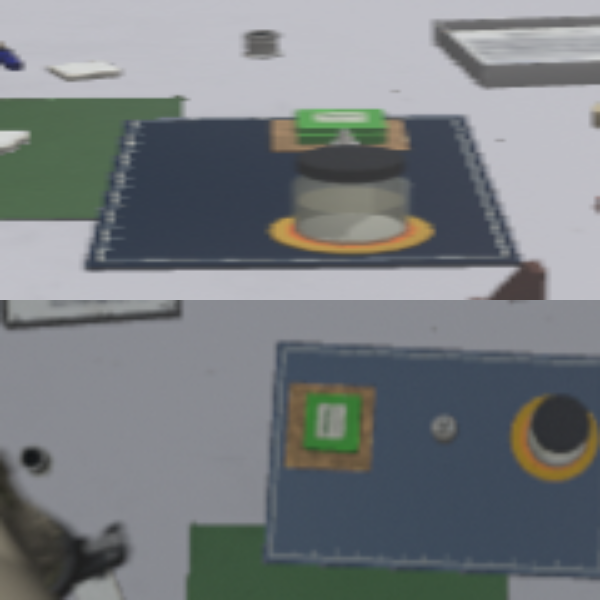

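The bottle stands upright at midway, (272.9,188.1) against the expected (272.0,188.1). Tin and jar are fine. Down to the foam block.

{"method": "apply_moves", "body": {
  "moves": [0, 0, -0.4, 0, 0, 0, 0, 0, -1.2, 0, 0, 0, 0, 0, -2, 0, 0, 0, 0, 0, -2.8, 0, 0, 0, 0, 0, -3.6, 0, 0, 0, 0, 0, -4.4, 0, 0, 0, 0, 0, -5, 0, 0, 0, 0, 0, -5.4, 0, 0, 0, 0, 0, -5.6, 0, 0, 0, 0, 0, -5.6, 0, 0, 0],
  "claw": 85
}}

```text
clock: 23.53
tcp_pos: [0.3982, 0.3669, 0.0142]
orientation: [-0.001, -0.194, 0.981, -0.0]
wrist_force: [-0.2, 0.3, 0.5]
finger_gap: 0.0726
grip_force: 0.0
```

```bash
python3 - <<'E'
from m2 import *
st=status.get_state();print(st['tcp_pos'],st['wrist_force'],st['finger_gap'])
cv2.imwrite('pics/p8.png',cv2.resize(s['image'][140:200,220:300],(800,600),interpolation=cv2.INTER_CUBIC))
E
```

```text
[0.39906815 0.36807837 0.01584436] [0.32809862 0.71526898 0.0169299 ] 0.0727545259992303
```

View pics/p8.png

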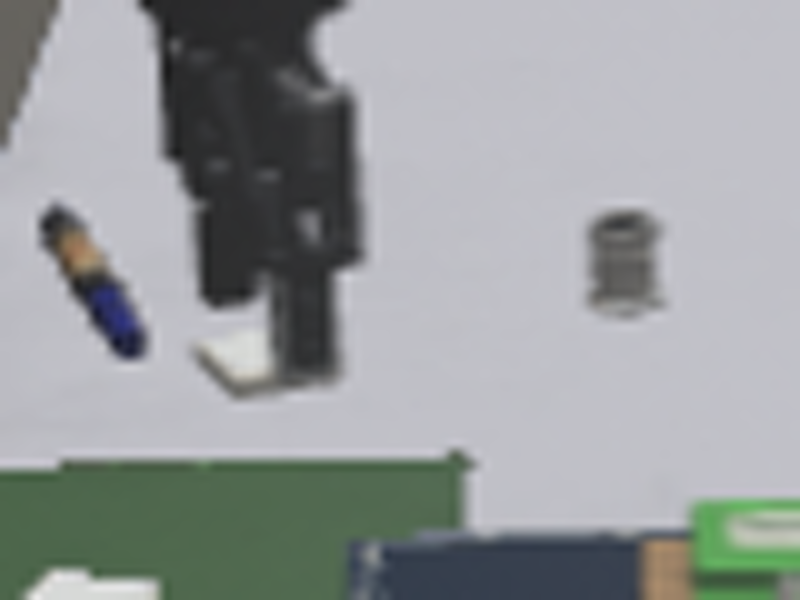

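The fingers straddle the foam block, and the loupe at about (282,166) is clear. I'll lower further and close.

{"method": "apply_moves", "body": {
  "moves": [0, 0, -0.1, 0, 0, 0, 0, 0, -0.2, 0, 0, 0, 0, 0, -0.25, 0, 0, 0, 0, 0, -0.25, 0, 0, 0]
}}

```text
clock: 23.97
tcp_pos: [0.3984, 0.3684, 0.0091]
orientation: [0.0, -0.194, 0.981, 0.0]
wrist_force: [0.9, -0.6, 0.3]
finger_gap: 0.0726
grip_force: 0.0
```

{"method": "apply_moves", "body": {
  "moves": [0, 0, 0, 0, 0, 0, 0, 0, 0, 0, 0, 0, 0, 0, 0, 0, 0, 0, 0, 0, 0, 0, 0, 0, 0, 0, 0, 0, 0, 0, 0, 0, 0, 0, 0, 0, 0, 0, 0, 0, 0, 0, 0, 0, 0, 0, 0, 0],
  "claw": 0,
  "newtons": 20
}}

```text
clock: 24.63
tcp_pos: [0.3986, 0.3685, 0.0093]
orientation: [0.0, -0.194, 0.981, 0.0]
wrist_force: [-0.7, -0.6, 3.9]
finger_gap: 0.0381
grip_force: 21.1
```

{"method": "apply_moves", "body": {
  "moves": [0, 0, 0.3, 0, 0, 0, 0, 0, 0.9, 0, 0, 0, 0, 0, 1.7, 0, 0, 0, 0, -0.3, 2.5, 0, 0, -0.05, 0.1, -0.9, 3, 0, 0, -0.1, 0.3, -1.7, 3, 0, 0, -0.15, 0.6, -2.7, 3, 0, 0, -0.2, 0.9, -3.8, 3, 0, 0, -0.25, 1.3, -4.9, 3, 0, 0, -0.3, 1.7, -6, 3, 0, 0, -0.35, 2.1, -7.1, 3, 0, 0, -0.4, 2.5, -8.2, 3, 0, 0, -0.417, 2.9, -9.3, 3, 0, 0, -0.417, 3.2, -10.3, 3, 0, 0, -0.417, 3.4, -11.2, 3, 0, 0, -0.417, 3.6, -11.9, 3, 0, 0, -0.417, 3.6, -12.36, 3, 0, 0, -0.417, 3.6, -12.36, 2.7, 0, 0, -0.417, 3.6, -12.36, 2.2, 0, 0, -0.417, 3.6, -12.36, 1.7, 0, 0, -0.417]
}}

```text
clock: 26.3
tcp_pos: [0.4882, 0.0597, 0.0512]
orientation: [0.0, 0.013, 1.0, 0.0]
wrist_force: [-0.7, 0.1, -1.2]
finger_gap: 0.038
grip_force: 20.7
```

{"method": "apply_moves", "body": {
  "moves": [0, 0, -0.5, 0, 0, 0, 0, 0, -0.9, 0, 0, 0, 0, 0, -1.2, 0, 0, 0, 0, 0, -1.35, 0, 0, 0, 0, 0, -1.38, 0, 0, 0, 0, 0, -1.38, 0, 0, 0, 0, 0, -1.38, 0, 0, 0]
}}

```text
clock: 26.88
tcp_pos: [0.4889, 0.0594, 0.0175]
orientation: [0.0, 0.013, 1.0, 0.0]
wrist_force: [-0.0, -0.3, -0.2]
finger_gap: 0.0384
grip_force: 20.7
```

```bash
python3 - <<'E'
from m2 import *
st=status.get_state();print(st['tcp_pos'],st['wrist_force'],st['finger_gap'],st['orientation'])
cv2.imwrite('pics/p9.png',cv2.resize(s['image'][150:260,230:350],(600,550),interpolation=cv2.INTER_CUBIC))
E
```

```text
[0.48902173 0.05931496 0.01764722] [ 0.8364209   0.22910183 -0.87743391] 0.03784015258267101 [6.12123219e-04 1.28836813e-02 9.99916813e-01 5.23502381e-05]
```

View pics/p9.png

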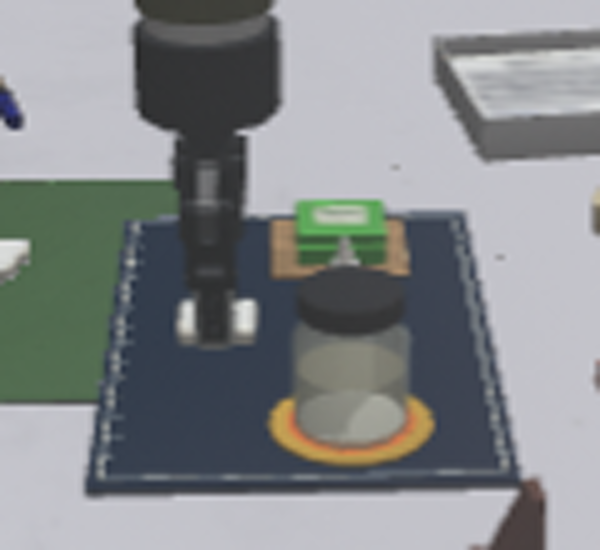

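The foam is held level over the front of the board, in line with the bottle. Lowering by feel.

{"method": "apply_moves", "body": {
  "moves": [0, 0, -0.04, 0, 0, 0, 0, 0, -0.08, 0, 0, 0, 0, 0, -0.1, 0, 0, 0, 0, 0, -0.1, 0, 0, 0]
}}

```text
clock: 27.32
tcp_pos: [0.4888, 0.0592, 0.0153]
orientation: [0.001, 0.013, 1.0, 0.0]
wrist_force: [-1.7, -0.0, 5.2]
finger_gap: 0.0379
grip_force: 21.3
```

{"method": "apply_moves", "body": {
  "moves": [0, 0, 0, 0, 0, 0, 0, 0, 0, 0, 0, 0, 0, 0, 0, 0, 0, 0, 0, 0, 0, 0, 0, 0, 0, 0, 0.3, 0, 0, 0, 0, 0, 1, 0, 0, 0, 0, 0, 2, 0, 0, 0, 0, 0.5, 3, 0, 0, 0, 0, 1.3, 4, 0, 0, 0, 0.1, 2.5, 4, 0, 0, 0, 0.2, 3.8, 4, 0, 0, 0, 0.4, 5.1, 4, 0, 0, 0, 0.6, 6.4, 4, 0, 0, 0, 0.8, 7.7, 4, 0, 0, 0, 0.9, 9, 4, 0, 0, 0, 1, 10.3, 4, 0, 0, 0, 1.1, 11.6, 4, 0, 0, 0, 1.2, 12.8, 4, 0, 0, 0, 1.3, 13.9, 4, 0, 0, 0, 1.3, 14.7, 4, 0, 0, 0],
  "claw": 75
}}

```text
clock: 28.98
tcp_pos: [0.5209, 0.4293, 0.1149]
orientation: [0.0, 0.012, 1.0, 0.0]
wrist_force: [0.5, -0.3, 0.3]
finger_gap: 0.0636
grip_force: 0.0
```

```bash
python3 - <<'E'
from m2 import *
st=status.get_state();print(st['tcp_pos'],st['wrist_force'],st['finger_gap'],st['orientation'])
white=lambda h:(h[...,1]<40)&(h[...,2]>110)
go('foam T',t,(260,200,290,225),white,.018)
go('foam S',s,(262,205,284,222),lambda h:(h[...,1]<40)&(h[...,2]>170),.018)
go('loupe S',s,(274,157,287,173),nonb,.015)
P=np.array([.5597,.0595]);print('midwayT',P)
E
```

```text
[0.52049089 0.4299845  0.11455595] [-0.77891959 -0.56232207  0.3208622 ] 0.06419123801795425 [2.31764086e-04 1.10669764e-02 9.99938547e-01 6.09364136e-04]
foam T [0.491  0.0577] [0.4912 0.0573] [np.float64(0.0425), np.float64(0.0391)] [-0.013, -1.588]
foam S [0.4888 0.0521] [0.4886 0.0531] [np.float64(0.0401), np.float64(0.0387)] [0.001, -1.574]
loupe S [0.5201 0.433 ] [0.521  0.4351] [np.float64(0.0276), np.float64(0.1055)] [-0.074, -1.599]
midwayT [0.5597 0.0595]
```

{"method": "apply_moves", "body": {
  "moves": [0, 0.26, -0.4, 0, 0, 0, 0, 0.26, -1.1, 0, 0, 0, 0, 0.26, -1.8, 0, 0, 0, 0, 0.26, -2.5, 0, 0, 0, 0, 0.26, -3.1, 0, 0, 0, 0, 0.26, -3.6, 0, 0, 0, 0, 0.26, -3.9, 0, 0, 0, 0, 0.26, -4.06, 0, 0, 0, 0, 0.26, -4.06, 0, 0, 0]
}}

```text
clock: 29.83
tcp_pos: [0.5205, 0.4326, 0.0121]
orientation: [-0.001, 0.013, 1.0, -0.0]
wrist_force: [1.1, -0.1, -0.8]
finger_gap: 0.0642
grip_force: 0.0
```

{"method": "apply_moves", "body": {
  "moves": [0, 0, 0, 0, 0, 0, 0, 0, 0, 0, 0, 0, 0, 0, 0, 0, 0, 0, 0, 0, 0, 0, 0, 0, 0, 0, 0, 0, 0, 0, 0, 0, 0, 0, 0, 0, 0, 0, 0, 0, 0, 0, 0, 0, 0, 0, 0, 0],
  "claw": 0,
  "newtons": 20
}}

```text
clock: 30.5
tcp_pos: [0.5216, 0.4339, 0.0143]
orientation: [0.001, 0.013, 1.0, 0.001]
wrist_force: [1.0, 0.4, 5.9]
finger_gap: 0.0232
grip_force: 20.0
```

{"method": "apply_moves", "body": {
  "moves": [0, 0, 0.3, 0, 0, 0, 0, 0, 0.9, 0, 0, 0, 0, 0, 1.7, 0, 0, 0, 0, -0.3, 2.5, 0, 0, 0, 0, -0.9, 3.2, 0, 0, 0, 0, -1.8, 3.6, 0, 0, 0, -0.1, -2.8, 3.6, 0, 0, 0, -0.2, -3.9, 3.6, 0, 0, 0, -0.3, -5, 3.6, 0, 0, 0, -0.4, -6.1, 3.6, 0, 0, 0, -0.6, -7.2, 3.6, 0, 0, 0, -0.7, -8.3, 3.6, 0, 0, 0, -0.8, -9.4, 3.6, 0, 0, 0, -0.9, -10.5, 3.6, 0, 0, 0, -1, -11.5, 3.6, 0, 0, 0, -1.1, -12.5, 3.6, 0, 0, 0, -1.2, -13.4, 3.6, 0, 0, 0, -1.28, -14.2, 3.6, 0, 0, 0, -1.28, -14.7, 3.6, 0, 0, 0, -1.28, -15, 3.4, 0, 0, 0]
}}

```text
clock: 32.17
tcp_pos: [0.4892, 0.0567, 0.0989]
orientation: [0.001, 0.014, 1.0, -0.0]
wrist_force: [0.9, -0.5, -0.4]
finger_gap: 0.0233
grip_force: 19.6
```

{"method": "apply_moves", "body": {
  "moves": [0, 0, -0.4, 0, 0, 0, 0, 0, -0.9, 0, 0, 0, 0, 0, -1.4, 0, 0, 0, 0, 0, -1.8, 0, 0, 0, 0, 0, -2.1, 0, 0, 0, 0, 0, -2.3, 0, 0, 0, 0, 0, -2.4, 0, 0, 0, 0, 0, -2.4, 0, 0, 0]
}}

```text
clock: 32.83
tcp_pos: [0.4886, 0.0586, 0.0375]
orientation: [-0.0, 0.013, 1.0, 0.0]
wrist_force: [-0.6, 0.7, -0.3]
finger_gap: 0.023
grip_force: 19.6
```

```bash
python3 - <<'E'
from m2 import *
st=status.get_state();print(st['tcp_pos'],st['wrist_force'],st['finger_gap'],st['orientation'])
cv2.imwrite('pics/p10.png',cv2.resize(s['image'][170:240,240:330],(720,560),interpolation=cv2.INTER_CUBIC))
E
```

```text
[0.4892918  0.05840844 0.03835293] [ 0.78009978  0.27549695 -1.15107982] 0.023036021756546645 [2.82472059e-04 1.27808693e-02 9.99918281e-01 3.89587175e-05]
```

View pics/p10.png

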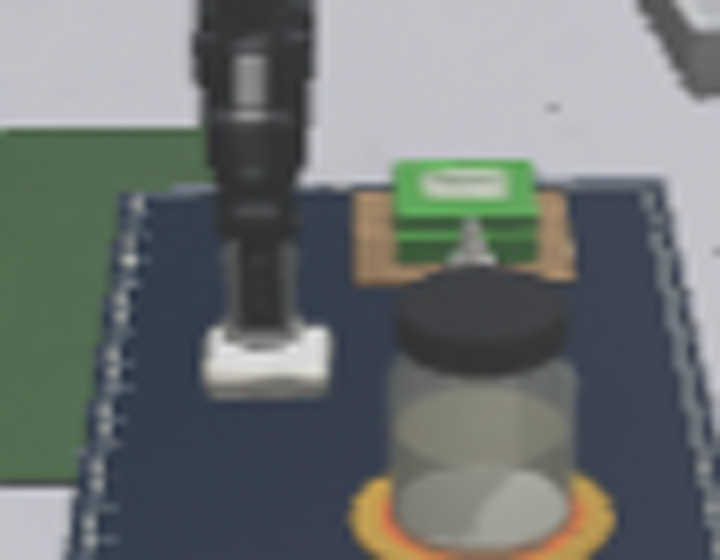

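The loupe hangs over the middle of the foam (loupe centre 261, foam centre 266 in the crop, about 1.5 mm). A small nudge, then lower by feel.

{"method": "apply_moves", "body": {
  "moves": [0.04, 0, -0.06, 0, 0, 0, 0.04, 0, -0.12, 0, 0, 0, 0.04, 0, -0.16, 0, 0, 0, 0.04, 0, -0.16, 0, 0, 0, 0.04, 0, -0.16, 0, 0, 0]
}}

```text
clock: 33.35
tcp_pos: [0.4899, 0.0582, 0.0341]
orientation: [0.0, 0.013, 1.0, 0.0]
wrist_force: [0.5, 0.3, 0.1]
finger_gap: 0.0235
grip_force: 19.6
```

{"method": "apply_moves", "body": {
  "moves": [0, 0, -0.03, 0, 0, 0, 0, 0, -0.05, 0, 0, 0, 0, 0, -0.05, 0, 0, 0, 0, 0, -0.05, 0, 0, 0]
}}

```text
clock: 33.68
tcp_pos: [0.4899, 0.0583, 0.0328]
orientation: [-0.0, 0.013, 1.0, 0.0]
wrist_force: [0.3, 0.6, -0.2]
finger_gap: 0.0234
grip_force: 19.6
```

{"method": "apply_moves", "body": {
  "moves": [0, 0, -0.03, 0, 0, 0, 0, 0, -0.04, 0, 0, 0, 0, 0, -0.04, 0, 0, 0, 0, 0, -0.04, 0, 0, 0]
}}

```text
clock: 34.02
tcp_pos: [0.49, 0.0583, 0.0327]
orientation: [0.0, 0.013, 1.0, 0.0]
wrist_force: [-3.0, 0.5, 8.1]
finger_gap: 0.0228
grip_force: 20.6
```

Contact. Open partly, rise and back away.

{"method": "apply_moves", "body": {
  "moves": [0, 0, 0, 0, 0, 0, 0, 0, 0, 0, 0, 0, 0, 0, 0, 0, 0, 0, 0, 0, 0, 0, 0, 0, 0, 0, 0, 0, 0, 0, 0, 0, 0.3, 0, 0, 0, 0, 0, 0.9, 0, 0, 0, 0, 0, 1.8, 0, 0, 0, 0, 0, 2.8, 0, 0, 0, 0, 0, 3.8, 0, 0, 0, 0, 0, 4.8, 0, 0, 0, 0, 1, 5.5, 0, 0, 0, -0.3, 2.4, 5.5, 0, 0, 0, -0.6, 4, 5.5, 0, 0, 0, -0.9, 5.6, 5.5, 0, 0, 0, -1.2, 7.2, 5.5, 0, 0, 0, -1.5, 8.6, 5.5, 0, 0, 0, -1.5, 9.6, 5.5, 0, 0, 0, -1.5, 10, 5.5, 0, 0, 0, -1.5, 10, 5.5, 0, 0, 0],
  "claw": 55
}}

```text
clock: 35.68
tcp_pos: [0.4522, 0.3103, 0.1696]
orientation: [0.0, 0.011, 1.0, 0.0]
wrist_force: [0.1, -0.2, 0.7]
finger_gap: 0.047
grip_force: 0.0
```

```bash
python3 - <<'E'
from m2 import *
st=status.get_state();print(st['tcp_pos'],st['wrist_force'],st['clock'])
go('tin T',t,(220,170,260,206),green,.030);go('watch T',t,(393,155,418,184),nonb,.005)
go('loupe T',t,(260,196,290,225),dark,.048)
cv2.imwrite('pics/p11.png',np.hstack([cv2.resize(s['image'][160:260,230:350],(400,400),interpolation=cv2.INTER_CUBIC),cv2.resize(t['image'][155:245,215:335],(400,400),interpolation=cv2.INTER_CUBIC)]))
E
```

```text
[0.45236484 0.30772822 0.16933459] [-0.16260512 -0.53619158 -0.01717338] 35.7833
tin T [0.5621 0.16  ] [0.5625 0.1601] [np.float64(0.0526), np.float64(0.0492)] [-0.029, -1.615]
watch T [ 0.6333 -0.3518] [ 0.6341 -0.3513] [np.float64(0.0809), np.float64(0.0364)] [-0.25, -1.804]
loupe T [0.4886 0.0568] [0.4885 0.0569] [np.float64(0.0181), np.float64(0.0221)] [-1.544, -3.114]
```

View pics/p11.png

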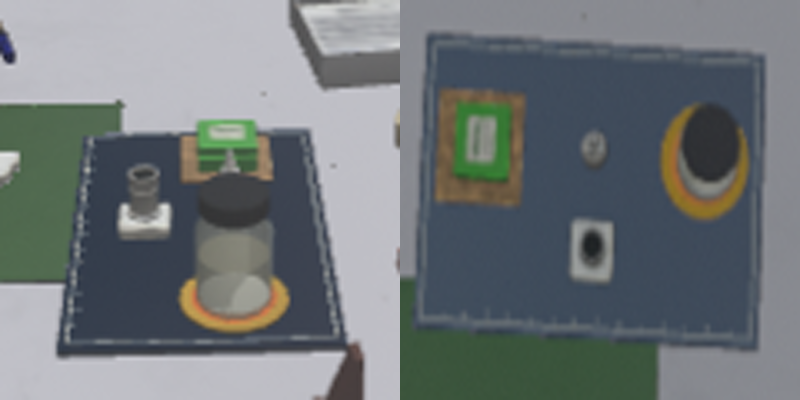

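Everything stands upright. The tin and jar are on their pads, the bottle is at midway, the foam block is straight in front of it with the loupe centred on top, and the watch has not moved.

```bash
python3 -c "from workcell import job;print(job.hand_in())"
```

```text
the job is handed in; nothing more can be done
None
```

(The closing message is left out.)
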